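# Close the chart-table stowage well for sea

## Task

The grey cover plate of the wooden stowage box lies half off its well. Slide it along between its low side rails until it meets the end rail, press it down past the sprung side strips until it sits level and fully home, then swing the steel keeper bar across over it until it snaps past its detent ball against the stop. Leave the GPS case, chart clamp, bottle cap and coaster where they are.

Things in the scene. Friction and masses are not known exactly. Their poses are not given: they have to be found in the camera images.
- well: Fixed dark wooden stowage box, x from -135 to +80 mm, y from -80 to +80 mm, top surface 40 mm above the table. Origin: on the table under the centre of its rectangular well, z up. The well's opening is 113 mm (x) by 93 mm (y). The cover slides in from the -x end, towards +x, over the flat landing (x below -56 mm).
- well_seat (a point): Centre of the well at the height of its seat ledge, 28 mm above the table, 12 mm below the box top; axes as the box. A black sprung strip along each long (y) side bulges 4 mm into the opening just below the top: the loose cover over the well rests on them about 8 mm proud, and takes roughly 10 N to press past them.
- end_rail (a point): Middle of the end rail's inner face, at x = +56.5 mm in the box's frame, 44 mm above the table; axes as the box. Rails are 4 mm high (tops 44 mm above the table) and 8 mm wide: this one stops the cover at the well's +x end, and two run along x on either side of landing and well, inner faces at y = +-46.5 mm.
- cover: Loose flat grey plastic cover plate, 110 mm (x) by 90 mm (y) by 12 mm thick, about 0.14 kg, thin dark outline on top. Origin: centre of its underside, z up. It starts on the landing between the rails, x along the box's x, 48 to 62 mm short (box -x) of its place over the well. Seated, its underside is 28 mm and its top 40 mm above the table.
- keeper (a joint): Angle of the steel keeper bar about its upright pivot, rad. 0 = shut against its stop: the bar lies along the box's +y across the well. It grows as the bar opens towards the box's +x. It stays where it is left (light friction). The sprung detent ball is crossed between about 0.13 and 0.01 rad and takes some 3 N at the post.
- keeper_hinge (a point): Pivot of the keeper bar on the bar's centre line, 51 mm above the table, at x = 0, y = -66 mm in the box's frame. The bar is a round steel rod, 12 mm diameter, 141 mm long from here, underside 45 mm above the table (5 mm over the seated cover; a cover standing proud fouls it).
- keeper_post (a point): Top centre of the upright round steel grip post on the keeper bar, 14 mm diameter, 100 mm along the bar from the pivot; it stands from the bar up to 85 mm above the table. Push it sideways or pinch it.
- detent_spot (a point): Where the detent ball stands on the box: x = +9, y = +64 mm in its frame, 40 mm above the table. Sprung steel ball of 12 mm diameter, top 48 mm above the table, that the bar's free end rides over. Beside it, on the -x side of the shut bar, stands the steel stop block, top 56 mm above the table.
- gps_case: Bystander: green plastic handheld GPS case, 140 x 65 x 30 mm, lying flat. Origin: centre of its underside.
- chart_clamp: Bystander: steel chart clamp with a spring lever, 70 x 90 mm, 25 mm high. Origin: centre of its underside.
- bottle_cap: Bystander: green glass bottle cap, 38 mm diameter, 40 mm high. Origin: centre of its underside.
- coaster: Bystander: round grey silicone coaster, 94 mm diameter, 6 mm thick. Origin: centre of its underside.

How it is judged (in metres and radians):
On the way:
1. the cover sits level and fully home in the well (underside within 1.8 mm of the seat ledge, tilt under 0.025 rad) while the keeper bar is still open (z of cover in the frame of well below 0.0298 m and angle between cover's own z axis and vertical below 0.025 rad and x of cover in the frame of well between -0.004 and 0.004 m and y of cover in the frame of well between -0.004 and 0.004 m and value of joint keeper above 0.3 rad), for 0.2 s.
At the end, for the whole second after the job is handed in: The cover rests still, flush in the well: underside within 1.8 mm of the seat ledge, tilt under 0.025 rad, centred on the well within 4 mm each way; the keeper bar is shut past its detent ball, joint under 0.03 rad (within 3 mm of the stop at the post) (z of cover in the frame of well below 0.0298 m and angle between cover's own z axis and vertical below 0.025 rad and x of cover in the frame of well between -0.004 and 0.004 m and y of cover in the frame of well between -0.004 and 0.004 m and value of joint keeper below 0.03 rad and linear speed of cover below 0.02 m/s); the robot touches nothing.
It fails at once if the GPS case is moved more than 25 mm (distance of gps_case from where it was at the start of the episode above 0.025 m).
It fails at once if the chart clamp is moved more than 25 mm (distance of chart_clamp from where it was at the start of the episode above 0.025 m).
It fails at once if the glass bottle cap is moved more than 25 mm (distance of bottle_cap from where it was at the start of the episode above 0.025 m).
It fails at once if the coaster is moved more than 25 mm (distance of coaster from where it was at the start of the episode above 0.025 m).
It also fails if it takes over 64 s, if anything falls off the work surface, if the arm or the gripper's body presses on something with over 40 N, if the wrist force passes 120 N, or if a joint passes its speed limit or range.

## Robot

A 6-joint arm with a two-finger parallel gripper is mounted at the origin on the work surface. World frame = base frame: x ahead of the robot, y to its left, z up, the work surface at z = 0. Lengths are in m, angles in degrees, forces in N, time in s.
With the tool pointing down it reaches from about 0.4 to 0.825 m from the base axis. Payload 7 kg.
Tool frame: the origin (TCP) lies between the finger pads; the fingertips stand 22 mm ahead of it and the grasp point (between the pads) lies 3 mm ahead of it; z points along the fingers, y is the line along which they close (so a half turn about z gives the same grasp; the last joint's range is limited). The gripper opens to 88 mm and grips with 3 to 60 N. Pads are 19 mm wide; open, the fingers measure 130 mm over their backs; the gripper's body (78 mm by 193 mm) begins 47 mm behind the grasp point.
Start: joints at [84.975, 20.546, 0.682, 0, -70.136, -16.507], TCP at [0.248, 0.628, 0.22] pointing down, gripper open.
Joint ranges: [-176.03, 176.03], [-82.01, 121.73], [-58.28, 71.71], [-173.87, 95.51], [-174.79, -0.11], [-173.66, 173.66]. Speed limits (degrees/s): [136.94, 136.94, 172.46, 180, 180, 180].

## Interface

Orientations are given as [roll, pitch, yaw] about the fixed x, y, z axes, in that order (R = Rz(yaw) Ry(pitch) Rx(roll)).
In Python, from plant import r, vision gives the robot as it stands.
- The arm moves only by the shell command python3 -m pendant 'ROWS' [FORCE]. ROWS is JSON, a list that holds one entry, the list of rows, each a list of 7 numbers: the shift along the tool's x, y, z scaled (see below), then the turn, a rotation vector about the tool's x, y, z scaled (see below), then the opening, from -1 (shut) to 1 (fully open). In form: [[[x, y, z, wx, wy, wz, fingers], ...]]. A call has exactly 8 rows; each row shifts and turns the commanded pose from where the row before left it, along the tool's axes as they then stand; what a row does not reach is not made up. The controller multiplies each number of a shift by 20 mm and each number of a turn by 4 degrees. A row lasts 1/10 s, in which the tool goes at most 50 mm and 8.59 degrees, less where a joint would pass 70% of its speed; a pose out of reach is approached as far as the arm can. A call with a number of a shift or a turn outside -1 to 1 is refused whole. A call with a gripper value outside its range is refused whole. The fingers move at their own pace and stop on an object; FORCE is the grip in N (left out, the last holds). Time passes only in rows, so rows that do not move let the fingers close, or fill a call up. It gives the time, the measured TCP pose, the force, the opening and the grip force at its end, in the units of the state.
- r.get_state(): the state, without advancing time (a new reading comes with each control period).
- vision.capture(name): name is "side" or "top"; returns a dict with "frame" (480x640x3 uint8, blue, green, red), "depth" (480x640 float32, m along the optical axis (not along the pixel's ray), 0 where there is no reading), "camera_matrix" (3x3 intrinsics, pixels), "extrinsics" (4x4, takes a point from world to camera coordinates). Camera axes: x right, y up, looking along -z (the intrinsics and any distortion apply to the point x, -y, -z); pixel columns grow to the right and rows downward; lengths in m; the calibration is good to about 2 mm. A picture is of the moment at which its call begins.
- r.close_job(): hands the job in; it is judged then, once.
The state is a dict: "time_s": time; "joints": joint angles; "qd": joint speeds; "joint_torque": joint torques, N m; "tcp_pos": TCP position; "eef_rot": TCP orientation; "contact_force": force on the tool from outside, world axes, zero at the start; "moment": the same for the moment, N m; "gripper_width": finger opening in m; "gripper_force": force on a finger pad.
Only numpy, scipy, OpenCV 4.12 (cv2) and the standard library are available. Lean on these libraries where they do the work, as an engineer would, in place of code of your own. Each camera call takes 0.05 s, during which the arm holds its last target. There are 200 camera calls.

## Working session

There is one attempt and no reset: what is moved stays moved. The work goes in short steps, Python scripts to look and compute and a shell command to move; the robot and the scene stay as the last step left them, time stands still between calls to the robot, and variables do not carry over. Pictures are saved under pics/ and viewed, at most 10 in all, crops included, and the job is handed in when it is done.

```bash
mkdir -p pics; ls
python3 - <<'E'
from plant import r, vision
import cv2, numpy as np
for n in("top","side"):
    c=vision.capture(n); cv2.imwrite(f"pics/{n}0.png",c["frame"]); np.savez(f"{n}0.npz",**c)
    print(n,c["camera_matrix"].tolist(),np.round(c["extrinsics"],4).tolist(),(c["depth"]>0).mean())
s=r.get_state();print(s["time_s"],s["tcp_pos"],s["eef_rot"],s["contact_force"],s["gripper_width"])
E
```

```text
pics
top [[507.6941101619772, 0.0, 324.33529184824897], [0.0, 507.6941101619772, 232.11981513527152], [0.0, 0.0, 1.0]] [[0.013, -0.9998, -0.0118, 0.0067], [0.9968, 0.0121, 0.0785, -0.6064], [-0.0784, -0.0128, 0.9968, -0.7879], [0.0, 0.0, 0.0, 1.0]] 0.9960807291666667
side [[481.3135655988523, 0.0, 321.4108425224239], [0.0, 481.3135655988523, 237.55451881618546], [0.0, 0.0, 1.0]] [[0.9635, -0.2666, -0.0219, -0.5905], [0.152, 0.4783, 0.865, -0.1717], [-0.2202, -0.8368, 0.5014, -0.571], [0.0, 0.0, 0.0, 1.0]] 0.996025390625
0.1 [0.24759542 0.62747733 0.21892021] [ 1.79915490e+02 -7.23140768e-03 -2.15396041e+01] [-1.16594267  0.68879942 -0.7258507 ] 0.08742737817689743
```

View pics/top0.png

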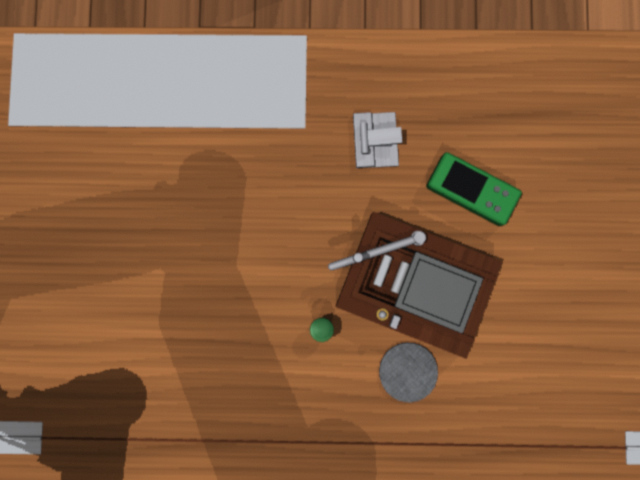

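View pics/side0.png

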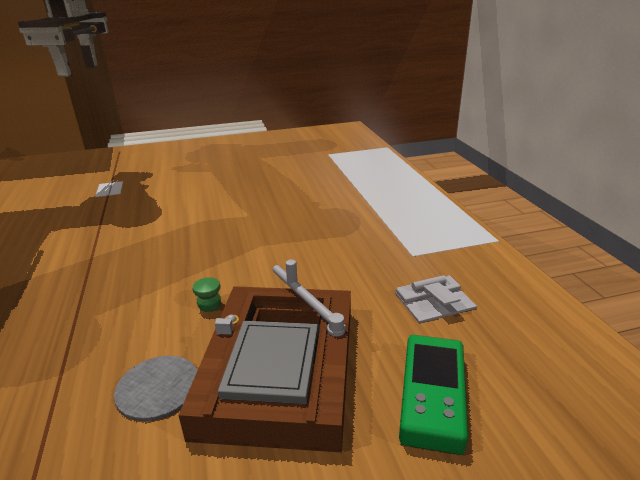

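The top view shows the box centred near (420,285): cover at (440,290), keeper pivot (418,238), post (358,257), detent ball (383,315). Box +x points left and slightly up. The side view agrees: the bar is open and the cover is half off the well.

```bash
cat > h.py <<'E'
import numpy as np, cv2
def cloud(c):
    K=c["camera_matrix"];E=c["extrinsics"];d=c["depth"];v,u=np.mgrid[:480,:640]
    P=np.stack([(u-K[0,2])/K[0,0]*d,-(v-K[1,2])/K[1,1]*d,-d],-1)
    return (P-E[:3,3])@E[:3,:3]
def ray(c,u,v,z):
    K=c["camera_matrix"];E=c["extrinsics"]
    D=np.array([(u-K[0,2])/K[0,0],-(v-K[1,2])/K[1,1],-1])@E[:3,:3]; o=-E[:3,3]@E[:3,:3]
    return o+D*(z-o[2])/D[2]
def rect(m,c,z):
    cs=max(cv2.findContours(m.astype(np.uint8),0,2)[0],key=cv2.contourArea)
    w=np.array([ray(c,u,v,z)[:2] for u,v in cs[:,0]])
    return cv2.minAreaRect((w*1000).astype(np.float32)),cv2.contourArea(cs)
E
python3 - <<'E'
from h import *
for n in("top","side"):
    c=np.load(n+"0.npz");P=cloud(c);Z=P[...,2]
    if n=="top":
        roi=np.zeros((480,640),bool);roi[205:365,325:510]=1
    else:
        roi=np.zeros((480,640),bool);roi[280:450,180:360]=1
    f=c["frame"].astype(int);sat=f.max(2)-f.min(2)
    print(n,"table",np.median(Z[420:470,200:300]) )
    m=roi&(Z>.025)&(Z<.07)&~((f[...,1]>f[...,2]+20))
    m=cv2.morphologyEx(m.astype(np.uint8),cv2.MORPH_CLOSE,np.ones((25,25)))
    m=cv2.morphologyEx(m,cv2.MORPH_OPEN,np.ones((25,25)))
    print("box",rect(m,c,.041))
    g=roi&(sat<18)&(Z>.045)&(Z<.056)
    print("coverZ",np.median(Z[g]))
    g=cv2.morphologyEx(g.astype(np.uint8),cv2.MORPH_CLOSE,np.ones((5,5)));g=cv2.morphologyEx(g,cv2.MORPH_OPEN,np.ones((15,15)))
    print("cover",rect(g,c,.052))
    q=roi&(Z>.072)&(Z<.1)&(sat<40)
    print("post",np.round(P[q].mean(0),4),q.sum())
c=np.load("top0.npz");print("pivot",ray(c,418,238,.06),"ball",ray(c,383,315,.046),"posttop",ray(c,358,257,.085))
E
```

```text
top table 0.00046837306040152293
box (((528.2849731445312, -124.6361083984375), (237.1105499267578, 166.62844848632812), 72.34635162353516), 12729.5)
coverZ 0.05285810710735209
cover (((515.0652465820312, -161.62332153320312), (110.73887634277344, 91.31907653808594), 69.2329330444336), 4047.5)
post [ 0.5646 -0.0362  0.0853] 73
side table 0.0008090789196215605
box (((515.8550415039062, -137.43211364746094), (228.34646606445312, 178.10501098632812), 71.69367218017578), 20382.0)
coverZ 0.05064528577461776
cover (((512.3079223632812, -165.59426879882812), (113.94195556640625, 89.37256622314453), 69.0052719116211), 6109.0)
post [nan nan nan] 0
pivot [ 0.59615143 -0.12886205  0.06      ] ball [ 0.47812414 -0.07754755  0.046     ] posttop [ 0.56532231 -0.03644131  0.085     ]<stdin>:19: RuntimeWarning: Mean of empty slice.
  ret = um.true_divide(
```

Run:
```python
from h import *
c=np.load("top0.npz");P=cloud(c);Z=P[...,2];f=c["frame"].astype(int);sat=f.max(2)-f.min(2)
roi=np.zeros((480,640),bool);roi[205:365,325:510]=1
m=roi&(Z>.036)&(Z<.048)&(sat>=18)&~(f[...,1]>f[...,2]+20)
m=cv2.morphologyEx(m.astype(np.uint8),cv2.MORPH_OPEN,np.ones((3,3)))
n,l,st,ce=cv2.connectedComponentsWithStats(m); print(st[1:,4])
w=P[m>0][:,:2]*1000
pts=np.array([ray(c,u,v,.041)[:2]*1000 for v,u in np.argwhere(m>0)],np.float32)
b=cv2.minAreaRect(pts);print(b)
a=b[2] if b[1][0]>b[1][1] else b[2]-90
for yaw in(a,69.5):
    t=np.radians(yaw);R=np.array([[np.cos(t),-np.sin(t)],[np.sin(t),np.cos(t)]])
    q=pts@R; lo,hi=np.percentile(q,[.3,99.7],axis=0);print(yaw,hi-lo,"origin",R@((lo+hi)/2+[27.5,0]))
# post / bar / pivot from depth
q=roi&(Z>.079)&(Z<.1);print("post",P[q].mean(0)*1000)
q=roi.copy();q[:,:400]=0;q[258:]=0;q&=(sat<25)&(Z>.053);print("pivot",P[q].mean(0)*1000,q.sum(), Z[q].max())
v=np.zeros((480,640,3),np.uint8);crop=cv2.resize(c["frame"][205:365,320:510],None,fx=4,fy=3.75,interpolation=2)
cv2.imwrite("pics/crop.png",crop)
```

```text
[1123 5921]
((525.501220703125, -133.85116577148438), (216.2754364013672, 159.93202209472656), 69.29167175292969)
69.29167175292969 [214.49841588 159.4276858 ] origin [ 535.37182014 -107.6754151 ]
69.5 [214.49923189 159.41961243] origin [ 535.28842611 -107.65548149]
post [564.51903723 -36.33563001  85.53416364]
pivot [ 592.05022736 -122.0698067    61.13732996] 245 0.8330883146828804
```

View pics/crop.png

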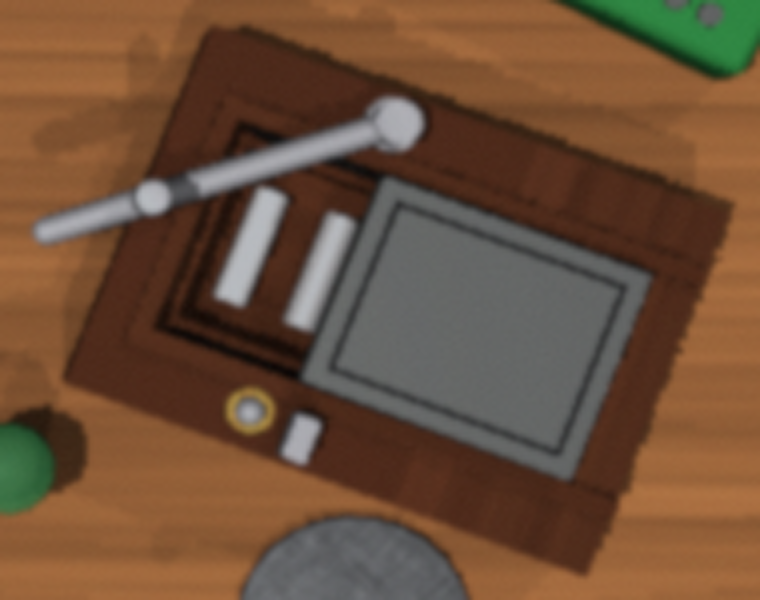

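The crop confirms the layout. The well is open left of the cover, and the bar crosses the well's far -y corner, with the post at about (152,196). The box origin is at about (535,-108) mm with yaw 69.3°. The cover is at box x≈-57.6, and the bar is open about 50°, which would foul the sliding cover. I'll pinch the post and open the bar further first.

```bash
cat > go.py <<'E'
# python3 go.py bx by tipz : where the tool is in the box frame, and units to go
import sys,numpy as np
from plant import r
from scipy.spatial.transform import Rotation as Ro
O=np.array([.5353,-.1077]);t=np.radians(69.3);B=np.array([[np.cos(t),-np.sin(t)],[np.sin(t),np.cos(t)]])
s=r.get_state();p=np.array(s["tcp_pos"]);R=Ro.from_euler("xyz",s["eef_rot"],degrees=True)
tip=p+R.as_matrix()@[0,0,.022]
print("t",round(s["time_s"],2),"tip box mm",np.round(np.r_[(tip[:2]-O)@B,tip[2]]*1000,1),"rot",np.round(s["eef_rot"],2),"F box",np.round(np.r_[np.array(s["contact_force"])[:2]@B,s["contact_force"][2]],1),"w",round(s["gripper_width"]*1000,1),round(s["gripper_force"],1))
if len(sys.argv)>3:
    a=np.array([float(v) for v in sys.argv[1:4]])/1000
    g=np.r_[O+B@a[:2],a[2]]
    print("units",np.round(R.as_matrix().T@(g-tip)/.02,2),"yaw-turn",round(-(-20.7-s["eef_rot"][2])/4,2))
E
R='[0.84,0.78,0,0,0,0,1]'
python3 -m pendant '[[[0.84,0.78,0,0,0,-0.2,1],[0.84,0.78,0,0,0,0,1],[0.84,0.78,0,0,0,0,1],[0.84,0.78,0,0,0,0,1],[0.84,0.78,0,0,0,0,1],[0.84,0.78,0,0,0,0,1],[0.84,0.78,0,0,0,0,1],[0.84,0.78,0,0,0,0,1]]]' 15
python3 -m pendant '[[[0.84,0.78,0,0,0,0,1],[0.84,0.78,0,0,0,0,1],[0.84,0.78,0,0,0,0,1],[0.84,0.78,0,0,0,0,1],[0.84,0.78,0,0,0,0,1],[0.84,0.78,0,0,0,0,1],[0.84,0.78,0,0,0,0,1],[0.84,0.78,0,0,0,0,1]]]'
python3 -m pendant '[[[0.84,0.78,0,0,0,0,1],[0.84,0.78,0,0,0,0,1],[0.84,0.78,0,0,0,0,1],[0.84,0.78,0,0,0,0,1],[0.84,0.78,0,0,0,0,1],[0.84,0.78,0,0,0,0,1],[0.84,0.78,0,0,0,0,1],[0.84,0.78,0,0,0,0,1]]]'
python3 go.py 77 -2 62
```

```text
time_s: 0.9
tcp_pos: [0.3297, 0.4618, 0.2198]
eef_rot: [180.0, -0.0, -20.7]
contact_force: [0.8, -0.2, 0.6]
gripper_width: 0.0875
gripper_force: 0.0
time_s: 1.7
tcp_pos: [0.411, 0.2973, 0.2199]
eef_rot: [-180.0, -0.0, -20.7]
contact_force: [-0.0, -0.5, 0.8]
gripper_width: 0.0876
gripper_force: 0.0
time_s: 2.5
tcp_pos: [0.4922, 0.133, 0.2199]
eef_rot: [-180.0, -0.0, -20.7]
contact_force: [0.7, 0.8, -0.2]
gripper_width: 0.0874
gripper_force: 0.0
t 2.5 tip box mm [209.9 125.4 197.9] rot [-1.7999e+02 -1.0000e-02 -2.0740e+01] F box [ 1.  -0.3 -0.2] w 87.4 0.0
units [6.37 6.64 6.79] yaw-turn -0.01
```

```bash
python3 -m pendant '[[[0.8,0.83,0.2,0,0,0,1],[0.8,0.83,0.2,0,0,0,1],[0.8,0.83,0.2,0,0,0,1],[0.8,0.83,0.2,0,0,0,1],[0.8,0.83,0.2,0,0,0,1],[0.8,0.83,0.2,0,0,0,1],[0.8,0.83,0.2,0,0,0,1],[0.8,0.83,0.2,0,0,0,1]]]'
python3 -m pendant '[[[0,0,0.74,0,0,0,1],[0,0,0.74,0,0,0,1],[0,0,0.74,0,0,0,1],[0,0,0.74,0,0,0,1],[0,0,0.74,0,0,0,1],[0,0,0.74,0,0,0,1],[0,0,0.74,0,0,0,1],[0,0,0,0,0,0,1]]]'
python3 go.py 77 -2 62
python3 -c "
from plant import vision;import cv2
cv2.imwrite('pics/s1.png',vision.capture('side')['frame'][200:440,150:500])"
```

```text
time_s: 3.3
tcp_pos: [0.5646, -0.0365, 0.1877]
eef_rot: [-180.0, -0.0, -20.7]
contact_force: [0.1, -0.1, -1.2]
gripper_width: 0.0873
gripper_force: 0.0
time_s: 4.1
tcp_pos: [0.5629, -0.0358, 0.0823]
eef_rot: [179.9, 0.2, -20.8]
contact_force: [-0.3, -0.8, 0.2]
gripper_width: 0.0876
gripper_force: 0.0
t 4.1 tip box mm [77.  -0.4 60.3] rot [179.9    0.18 -20.77] F box [-0.8  0.   0.2] w 87.6 0.0
units [ 0.08  0.   -0.08] yaw-turn -0.02
```

View pics/s1.png

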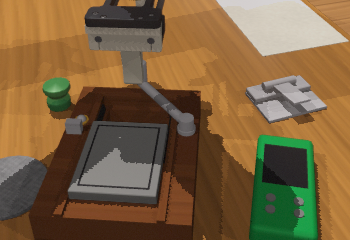

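The open gripper straddles the post at (135,80), clear of everything else. Now I'll pinch the post and swing the bar further open.

```bash
python3 -m pendant '[[[0,0,0,0,0,0,-1],[0,0,0,0,0,0,-1],[0,0,0,0,0,0,-1],[0,0,0,0,0,0,-1],[0,0,0,0,0,0,-1],[0,0,0,0,0,0,-1],[0,0,0,0,0,0,-1],[0,0,0,0,0,0,-1]]]' 15
python3 go.py 77 -2 60
python3 -m pendant '[[[0.33,-0.2,0,0,0,0,-1],[0.33,-0.2,0,0,0,0,-1],[0.33,-0.2,0,0,0,0,-1],[0.33,-0.2,0,0,0,0,-1],[0.38,-0.09,0,0,0,0,-1],[0.38,-0.09,0,0,0,0,-1],[0.38,-0.09,0,0,0,0,-1],[0.38,-0.09,0,0,0,0,-1]]]'
python3 go.py 99.7 -59 60
```

```text
time_s: 4.95
tcp_pos: [0.5647, -0.0346, 0.0841]
eef_rot: [180.0, 0.0, -20.7]
contact_force: [0.6, -0.3, 1.1]
gripper_width: 0.029
gripper_force: 0.0
t 4.95 tip box mm [78.7 -1.7 62.1] rot [180.     0.   -20.73] F box [-0.1 -0.6  1.1] w 29.0 0.0
units [0.01 0.09 0.11] yaw-turn -0.01
time_s: 5.75
tcp_pos: [0.6267, -0.0332, 0.0841]
eef_rot: [180.0, 0.0, -20.7]
contact_force: [-0.3, -0.3, -0.4]
gripper_width: 0.0005
gripper_force: 0.0
t 5.75 tip box mm [101.9 -59.2  62.1] rot [ 1.800e+02  1.000e-02 -2.074e+01] F box [-0.4  0.2 -0.4] w 0.5 0.0
units [-0.01  0.11  0.1 ] yaw-turn -0.01
```

The fingers hadn't finished closing, so they left the post behind. I'll raise the tool, move aside and find the post again.

```bash
python3 -m pendant '[[[0,0,-1,0,0,0,1],[0,0,-1,0,0,0,1],[0,0,-1,0,0,0,1],[0,-1,-1,0,0,0,1],[0,-1,0,0,0,0,1],[0,-1,0,0,0,0,1],[0,-1,0,0,0,0,1],[0,-1,0,0,0,0,1]]]'
cat > post.py <<'E'
from plant import vision
from h import *
import cv2
O=np.array([.5353,-.1077]);t=np.radians(69.3);B=np.array([[np.cos(t),-np.sin(t)],[np.sin(t),np.cos(t)]])
c=vision.capture("top");P=cloud(c);q=P.copy();q[...,:2]=(P[...,:2]-O)@B;q*=1000
f=c["frame"].astype(int);sat=f.max(2)-f.min(2)
rr=np.hypot(q[...,0],q[...,1]+66)
m=(q[...,2]>78)&(q[...,2]<93)&(abs(rr-100)<15)&(q[...,0]>-20);p=q[m].mean(0);print("post",p,m.sum(),"angle",np.degrees(np.arctan2(p[0],p[1]+66)))
g=(sat<18)&(abs(q[...,1])<60)&(q[...,0]>-130)&(q[...,0]<60)&(q[...,2]>34)&(q[...,2]<58)
g=cv2.morphologyEx(g.astype(np.uint8),cv2.MORPH_CLOSE,np.ones((5,5)));g=cv2.morphologyEx(g,cv2.MORPH_OPEN,np.ones((15,15)))
if g.any():
    z=np.median(q[g>0][:,2]);b,a=rect(g,c,z/1000);k=q[g>0];A=np.c_[k[:,:2],np.ones(len(k))]
    print("cover box",(np.array(b[0])/1000-O)@B*1000,b[1:],"z",z,"tilt fit",np.linalg.lstsq(A,k[:,2],rcond=None)[0])
import sys
if len(sys.argv)>1: cv2.imwrite(sys.argv[1],cv2.resize(c["frame"][180:380,300:520],None,fx=3,fy=3))
E
python3 post.py pics/t2.png
```

```text
time_s: 6.55
tcp_pos: [0.6616, 0.0619, 0.1631]
eef_rot: [179.9, 0.1, -20.7]
contact_force: [0.4, -0.2, -0.2]
gripper_width: 0.0586
gripper_force: 0.0
post [77.12033846 -2.11331663 85.28246472] 70 angle 50.36156349423003
cover box [-57.14916159   0.32554732] ((110.7100830078125, 91.63260650634766), 69.16494750976562) z 52.828196853132205 tilt fit [ 0.47513923  0.141313   82.4056463 ]
```

View pics/t2.png

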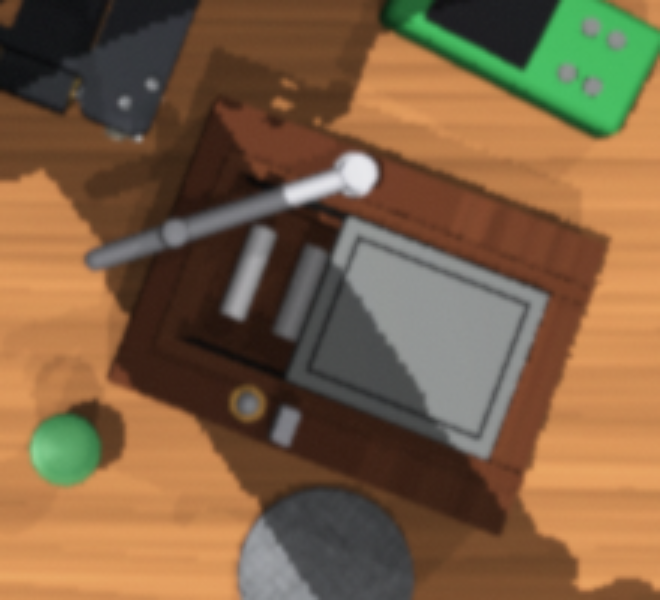

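The post hasn't moved: it is still at box (77,-2), pixel (175,232) in the crop. I'll go back and close fully this time.

```bash
python3 -m pendant '[[[-0.41,0.9,0,0,0,0,1],[-0.41,0.9,0,0,0,0,1],[-0.41,0.9,0,0,0,0,1],[-0.41,0.9,0,0,0,0,1],[-0.41,0.9,0,0,0,0,1],[-0.41,0.9,0,0,0,0,1],[-0.41,0.9,0,0,0,0,1],[0,0,0,0,0,0,1]]]'
python3 go.py 77 -2 61
python3 -m pendant '[[[0,0,0.8,0,0,0,1],[0,0,0.8,0,0,0,1],[0,0,0.8,0,0,0,1],[0,0,0.8,0,0,0,1],[0,0,0.8,0,0,0,1],[0,0,0,0,0,0,1],[0,0,0,0,0,0,-1],[0,0,0,0,0,0,-1]]]' 15
python3 -m pendant '[[[0,0,0,0,0,0,-1],[0,0,0,0,0,0,-1],[0,0,0,0,0,0,-1],[0,0,0,0,0,0,-1],[0,0,0,0,0,0,-1],[0,0,0,0,0,0,-1],[0,0,0,0,0,0,-1],[0,0,0,0,0,0,-1]]]' 15
python3 -m pendant '[[[0,0,0,0,0,0,-1],[0,0,0,0,0,0,-1],[0,0,0,0,0,0,-1],[0,0,0,0,0,0,-1],[0,0,0,0,0,0,-1],[0,0,0,0,0,0,-1],[0,0,0,0,0,0,-1],[0,0,0,0,0,0,-1]]]' 15
python3 go.py 77 -2 60
```

```text
time_s: 7.4
tcp_pos: [0.5613, -0.0384, 0.1641]
eef_rot: [180.0, 0.0, -20.8]
contact_force: [-0.4, -0.4, 0.4]
gripper_width: 0.088
gripper_force: 0.0
t 7.4 tip box mm [ 74.    0.2 142.1] rot [ 1.7998e+02  5.0000e-02 -2.0790e+01] F box [-0.5  0.2  0.4] w 88.0 0.0
units [ 0.11 -0.15  4.06] yaw-turn -0.02
time_s: 8.2
tcp_pos: [0.5639, -0.0369, 0.0851]
eef_rot: [-180.0, -0.1, -20.7]
contact_force: [-0.3, -0.1, -0.1]
gripper_width: 0.077
gripper_force: 0.0
time_s: 9.0
tcp_pos: [0.5632, -0.0371, 0.0841]
eef_rot: [180.0, 0.0, -20.7]
contact_force: [0.0, 0.6, -0.3]
gripper_width: 0.0131
gripper_force: 0.0
time_s: 9.8
tcp_pos: [0.5631, -0.0371, 0.0841]
eef_rot: [180.0, 0.0, -20.7]
contact_force: [0.4, 0.0, -0.6]
gripper_width: 0.0005
gripper_force: 0.0
t 9.8 tip box mm [75.9 -1.1 62.1] rot [180.     0.   -20.73] F box [ 0.2 -0.4 -0.6] w 0.5 0.0
units [ 0.05 -0.05  0.11] yaw-turn -0.01
```

```bash
python3 - <<'E'
from plant import vision;import cv2,numpy as np
a=vision.capture('side')['frame'][190:390,170:400];b=vision.capture('top')['frame'][180:380,300:470]
cv2.imwrite('pics/s2.png',np.hstack([cv2.resize(a,None,fx=2,fy=2),cv2.resize(b,None,fx=2,fy=2)]))
E
python3 post.py
```

```text
post [nan nan nan] 0 angle nan
cover box [-89.96649827  20.70023707] ((48.5532112121582, 47.254638671875), 89.74232482910156) z 52.7303833911748 tilt fit [  1.66080933  -0.3069466  212.1413137 ]post.py:8: RuntimeWarning: Mean of empty slice.
  m=(q[...,2]>78)&(q[...,2]<93)&(abs(rr-100)<15)&(q[...,0]>-20);p=q[m].mean(0);print("post",p,m.sum(),"angle",np.degrees(np.arctan2(p[0],p[1]+66)))
  ret = um.true_divide(
```

View pics/s2.png

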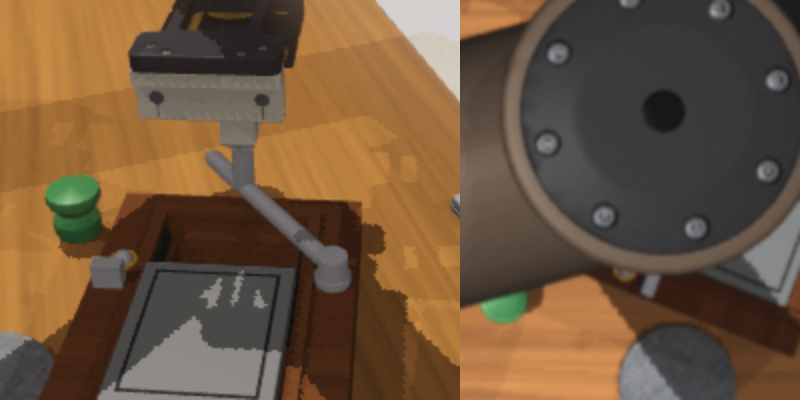

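Run:
```python
from plant import vision;from h import *
O=np.array([.5353,-.1077]);t=np.radians(69.3);B=np.array([[np.cos(t),-np.sin(t)],[np.sin(t),np.cos(t)]])
c=vision.capture('side');K,E=c["camera_matrix"],c["extrinsics"]
for x,y,z in[(77,-2,85),(77,-2,57),(76,-1,62),(76,-1,84),(76,-1,128),(55,-1,62),(55,-1,84)]:
    w=np.r_[O+B@np.array([x,y])/1e3,z/1e3];k=E[:3,:3]@w+E[:3,3]
    u=K[0,0]*k[0]/-k[2]+K[0,2];v=-K[1,1]*k[1]/-k[2]+K[1,2];d=c["depth"][int(v),int(u)]
    print((x,y,z),round(u),round(v),"s2 px",round(2*(u-170)),round(2*(v-190)),"depth exp",round(-k[2],3),"got",round(float(d),3))
P=cloud(c);q=P.copy();q[...,:2]=(P[...,:2]-O)@B;q*=1000
for v in range(240,290,4): print(v,np.round(q[v,286:300:4]).astype(int).tolist())
```

```text
(77, -2, 85) 291 261 s2 px 243 141 depth exp 0.622 got 0.602
(77, -2, 57) 292 278 s2 px 245 177 depth exp 0.636 got 0.629
(76, -1, 62) 291 276 s2 px 243 171 depth exp 0.633 got 0.625
(76, -1, 84) 291 262 s2 px 241 143 depth exp 0.622 got 0.603
(76, -1, 128) 289 232 s2 px 237 84 depth exp 0.6 got 0.491
(55, -1, 62) 289 285 s2 px 238 190 depth exp 0.615 got 0.637
(55, -1, 84) 288 271 s2 px 236 161 depth exp 0.604 got 0.622
240 [[-12, -14, 168], [-12, -18, 169], [-11, -22, 168], [-12, -26, 169]]
244 [[-13, -14, 164], [-12, -18, 164], [-13, -22, 165], [-13, -26, 164]]
248 [[-12, -13, 159], [-11, -17, 158], [-12, -22, 159], [-11, -26, 158]]
252 [[60, 1, 109], [63, -4, 107], [58, -9, 110], [70, -12, 103]]
256 [[62, 2, 101], [62, -3, 102], [59, -9, 103], [66, -13, 99]]
260 [[63, 2, 95], [60, -3, 97], [60, -8, 97], [212, 11, -1]]
264 [[74, 5, 82], [72, -1, 83], [73, -6, 82], [201, 10, -2]]
268 [[75, 5, 75], [71, -1, 77], [72, -6, 77], [188, 8, -1]]
272 [[77, 6, 67], [70, -1, 72], [74, -5, 70], [178, 7, -1]]
276 [[84, 8, 55], [72, 0, 64], [73, -5, 64], [166, 5, -1]]
280 [[79, 7, 53], [71, 0, 58], [73, -5, 57], [157, 4, -2]]
284 [[144, 20, -1], [72, 1, 52], [68, -5, 55], [68, -11, 55]]
288 [[83, 9, 37], [137, 13, -3], [61, -6, 53], [59, -12, 55]]
```

The side depth puts the closed fingertips at about z=93 mm, above the 85 mm post, although the reported pose implies 62 mm. I need to measure the tool's true offset. I'll use the start frame and the current one.

Run:
```python
from plant import vision,r;from h import *
O=np.array([.5353,-.1077]);t=np.radians(69.3);B=np.array([[np.cos(t),-np.sin(t)],[np.sin(t),np.cos(t)]])
c=np.load("side0.npz");P=cloud(c)*1000
for v in range(34,82,4): print(v,[(u,)+tuple(np.round(P[v,u]).astype(int)) for u in (56,62,68,84,90,94)])
c=vision.capture('side');P=cloud(c);q=P.copy();q[...,:2]=(P[...,:2]-O)@B;q*=1000
print("now")
for v in (246,248,250,252,254,256,258,260,262,263): 
    row=[(u,)+tuple(np.round(q[v,u]).astype(int)) for u in range(276,304) if 40<q[v,u,0]<110 and q[v,u,2]>86]
    print(v,row[:2],row[-2:])
c=vision.capture('top');P=cloud(c)*1000; m=(P[...,2]>150)&(P[...,2]<1000)
i=np.argwhere(m);print("top obj heights",np.percentile(P[m][:,2],[1,50,99]))
print(r.get_state()["joints"])
```

```text
34 [(56, np.int64(243), np.int64(533), np.int64(309)), (62, np.int64(253), np.int64(534), np.int64(308)), (68, np.int64(260), np.int64(555), np.int64(305)), (84, np.int64(269), np.int64(674), np.int64(291)), (90, np.int64(281), np.int64(674), np.int64(290)), (94, np.int64(288), np.int64(680), np.int64(289))]
38 [(56, np.int64(241), np.int64(537), np.int64(301)), (62, np.int64(252), np.int64(534), np.int64(301)), (68, np.int64(259), np.int64(553), np.int64(298)), (84, np.int64(268), np.int64(669), np.int64(284)), (90, np.int64(279), np.int64(675), np.int64(282)), (94, np.int64(125), np.int64(1769), np.int64(157))]
42 [(56, np.int64(239), np.int64(537), np.int64(294)), (62, np.int64(250), np.int64(531), np.int64(294)), (68, np.int64(126), np.int64(1231), np.int64(211)), (84, np.int64(266), np.int64(668), np.int64(276)), (90, np.int64(277), np.int64(673), np.int64(274)), (94, np.int64(125), np.int64(1745), np.int64(145))]
46 [(56, np.int64(234), np.int64(551), np.int64(285)), (62, np.int64(240), np.int64(572), np.int64(282)), (68, np.int64(125), np.int64(1219), np.int64(201)), (84, np.i
[... 3547 characters left out ...]
p.int64(61), np.int64(8), np.int64(96))] [(296, np.int64(60), np.int64(-11), np.int64(97)), (297, np.int64(60), np.int64(-12), np.int64(97))]
262 [(281, np.int64(61), np.int64(8), np.int64(92)), (282, np.int64(61), np.int64(7), np.int64(93))] [(296, np.int64(61), np.int64(-11), np.int64(94)), (297, np.int64(62), np.int64(-12), np.int64(93))]
263 [(287, np.int64(64), np.int64(1), np.int64(90)), (288, np.int64(62), np.int64(0), np.int64(91))] [(295, np.int64(64), np.int64(-9), np.int64(90)), (296, np.int64(61), np.int64(-11), np.int64(92))]
top obj heights [485.82011698 530.51094808 833.08831468]
[ 1.61007628e+01  1.74622629e+01 -2.34637739e+01  8.34803858e-04
 -4.90758226e+01  5.31672871e+01]
```

Both views agree that the real fingertips are about 29–30 mm higher than the reported TCP implies, with the xy position correct. I'll correct the helper, so the tip is about 7.5 mm behind the reported TCP, and redo the pinch.

```bash
sed -i 's/\[0,0,.022\]/[0,0,-.0075]/' go.py
python3 -m pendant '[[[0,0,0,0,0,0,1],[0,0,0,0,0,0,1],[0,0,0,0,0,0,1],[0,0,0,0,0,0,1],[0,0,0,0,0,0,1],[0,0,0,0,0,0,1],[0,0,0,0,0,0,1],[0,0,0,0,0,0,1]]]' 15
python3 go.py 77 -2 62
python3 -m pendant '[[[0.05,-0.05,0.3,0,0,0,0.3],[0,0,0.3,0,0,0,0.3],[0,0,0.3,0,0,0,0.3],[0,0,0.3,0,0,0,0.3],[0,0,0.3,0,0,0,0.3],[0,0,0,0,0,0,0.3],[0,0,0,0,0,0,-1],[0,0,0,0,0,0,-1]]]' 15
python3 -m pendant '[[[0,0,0,0,0,0,-1],[0,0,0,0,0,0,-1],[0,0,0,0,0,0,-1],[0,0,0,0,0,0,-1],[0,0,0,0,0,0,-1],[0,0,0,0,0,0,-1],[0,0,0,0,0,0,-1],[0,0,0,0,0,0,-1]]]' 15
python3 go.py 77 -2 62
```

```text
time_s: 10.9
tcp_pos: [0.5632, -0.0371, 0.0842]
eef_rot: [180.0, 0.0, -20.7]
contact_force: [1.1, -0.2, 0.2]
gripper_width: 0.0592
gripper_force: 0.0
t 10.9 tip box mm [75.9 -1.1 91.7] rot [180.     0.   -20.73] F box [ 0.2 -1.1  0.2] w 59.2 0.0
units [ 0.05 -0.06  1.48] yaw-turn -0.01
time_s: 11.7
tcp_pos: [0.5647, -0.0365, 0.0544]
eef_rot: [-180.0, -0.0, -20.7]
contact_force: [-0.5, -0.5, -0.4]
gripper_width: 0.0463
gripper_force: 0.0
time_s: 12.5
tcp_pos: [0.5645, -0.0364, 0.0542]
eef_rot: [-180.0, -0.0, -20.7]
contact_force: [-0.8, 1.0, 1.2]
gripper_width: 0.0132
gripper_force: 15.0
t 12.5 tip box mm [77.  -2.1 61.7] rot [-179.99   -0.    -20.73] F box [0.7 1.1 1.2] w 13.2 15.0
units [-0.   -0.   -0.01] yaw-turn -0.01
```

The post is now pinched (13 mm opening, 15 N). I'll swing the bar to about 86°, then release and rise.

```bash
python3 -m pendant '[[[0.33,-0.2,0,0,0,0,-1],[0.33,-0.2,0,0,0,0,-1],[0.33,-0.2,0,0,0,0,-1],[0.33,-0.2,0,0,0,0,-1],[0.38,-0.09,0,0,0,0,-1],[0.38,-0.09,0,0,0,0,-1],[0.38,-0.09,0,0,0,0,-1],[0.38,-0.09,0,0,0,0,-1]]]'
python3 go.py 99.7 -59 62
python3 -m pendant '[[[0,0,0,0,0,0,0],[0,0,0,0,0,0,0],[0,0,0,0,0,0,0],[0,0,0,0,0,0,0],[0,0,0,0,0,0,0],[0,0,-1,0,0,0,-1],[0,0,-1,0,0,0,-1],[0,0,-0.5,0,0,0,-1]]]'
python3 go.py -142 0 100
```

```text
time_s: 13.3
tcp_pos: [0.6261, -0.0355, 0.0541]
eef_rot: [179.9, 0.0, -20.7]
contact_force: [-3.1, -3.7, 2.9]
gripper_width: 0.0135
gripper_force: 15.0
t 13.3 tip box mm [ 99.6 -59.4  61.6] rot [ 1.7995e+02  3.0000e-02 -2.0730e+01] F box [-4.6  1.6  2.9] w 13.5 15.0
units [-0.02 -0.   -0.02] yaw-turn -0.01
time_s: 14.1
tcp_pos: [0.6266, -0.0347, 0.106]
eef_rot: [-179.9, -0.1, -20.7]
contact_force: [1.2, 0.3, 0.1]
gripper_width: 0.0254
gripper_force: 0.0
t 14.1 tip box mm [100.5 -59.6 113.5] rot [-1.7994e+02 -1.2000e-01 -2.0710e+01] F box [ 0.7 -1.   0.1] w 25.4 0.0
units [-2.98 12.13  0.66] yaw-turn -0.0
```

```bash
python3 -m pendant '[[[-0.2,0.87,0,0,0,0,-1],[-0.2,0.87,0,0,0,0,-1],[-0.2,0.87,0,0,0,0,-1],[-0.2,0.87,0,0,0,0,-1],[-0.2,0.87,0,0,0,0,-1],[-0.2,0.87,0,0,0,0,-1],[-0.2,0.87,0,0,0,0,-1],[-0.2,0.87,0,0,0,0,-1]]]'
python3 -m pendant '[[[-0.2,0.87,0,0,0,0,-1],[-0.2,0.87,0,0,0,0,-1],[-0.2,0.87,0,0,0,0,-1],[-0.2,0.87,0,0,0,0,-1],[-0.2,0.87,0,0,0,0,-1],[-0.2,0.87,0,0,0,0,-1],[0,0,0,0,0,0,-1],[0,0,0,0,0,0,-1]]]'
python3 go.py -142 0 44
python3 post.py
```

```text
time_s: 14.9
tcp_pos: [0.5457, -0.1551, 0.1042]
eef_rot: [180.0, -0.0, -20.7]
contact_force: [0.4, -0.2, -0.1]
gripper_width: 0.0005
gripper_force: 0.0
time_s: 15.7
tcp_pos: [0.4869, -0.2435, 0.1042]
eef_rot: [-180.0, -0.0, -20.8]
contact_force: [-0.4, 0.2, -0.6]
gripper_width: 0.0004
gripper_force: 0.0
t 15.7 tip box mm [-144.2   -2.7  111.7] rot [-1.80e+02 -1.00e-02 -2.08e+01] F box [-0.   0.4 -0.6] w 0.4 0.0
units [-0.14 -0.11  3.39] yaw-turn -0.02
post [ 99.74977113 -57.82056652  85.70561869] 68 angle 85.31226139862622
```

```bash
python3 -m pendant '[[[-0.14,0,0.48,0,0,0,-1],[0,0,0.48,0,0,0,-1],[0,0,0.48,0,0,0,-1],[0,0,0.48,0,0,0,-1],[0,0,0.48,0,0,0,-1],[0,0,0.48,0,0,0,-1],[0,0,0.48,0,0,0,-1],[0,0,0,0,0,0,-1]]]'
python3 go.py -76 0 44
python3 -m pendant '[[[0,-0.2,0,0,0,0,-1],[0,-0.2,0,0,0,0,-1],[0,-0.2,0,0,0,0,-1],[0,-0.2,0,0,0,0,-1],[0,-0.2,0,0,0,0,-1],[0,-0.2,0,0,0,0,-1],[0,-0.2,0,0,0,0,-1],[0,-0.2,0,0,0,0,-1]]]'
python3 go.py -76 0 44
```

```text
time_s: 16.55
tcp_pos: [0.4836, -0.2417, 0.0353]
eef_rot: [180.0, 0.1, -20.7]
contact_force: [-1.2, -0.0, -0.4]
gripper_width: 0.0002
gripper_force: 0.0
t 16.55 tip box mm [-143.7    1.    42.8] rot [ 1.7997e+02  1.5000e-01 -2.0750e+01] F box [-0.4  1.1 -0.4] w 0.2 0.0
units [ 0.05 -3.38 -0.06] yaw-turn -0.01
time_s: 17.35
tcp_pos: [0.496, -0.2117, 0.0371]
eef_rot: [180.0, -0.0, -20.7]
contact_force: [-0.2, -2.1, 1.0]
gripper_width: 0.0007
gripper_force: 0.9
t 17.35 tip box mm [-111.2   -0.    44.6] rot [180.    -0.   -20.73] F box [-2.1 -0.6  1. ] w 0.7 0.9
units [-0.   -1.76  0.03] yaw-turn -0.01
```

```bash
python3 -m pendant '[[[0,-0.2,0.07,0,0,0,-1],[0,-0.2,0,0,0,0,-1],[0,-0.2,0,0,0,0,-1],[0,-0.2,0,0,0,0,-1],[0,-0.2,0,0,0,0,-1],[0,-0.2,0,0,0,0,-1],[0,-0.2,0,0,0,0,-1],[0,0,0,0,0,0,-1]]]'
python3 go.py -76 0 44
python3 -m pendant '[[[0,-0.1,0,0,0,0,-1],[0,-0.1,0,0,0,0,-1],[0,-0.05,0,0,0,0,-1],[0,-0.05,0,0,0,0,-1],[0,-0.05,0,0,0,0,-1],[0,-0.05,0,0,0,0,-1],[0,0,0,0,0,0,-1],[0,0,0,0,0,0,-1]]]'
python3 go.py -76 0 44; python3 post.py pics/t3.png
```

```text
time_s: 18.15
tcp_pos: [0.5061, -0.1853, 0.0356]
eef_rot: [-180.0, -0.0, -20.7]
contact_force: [0.6, -1.0, 0.3]
gripper_width: 0.0002
gripper_force: 0.0
t 18.15 tip box mm [-82.9  -0.1  43.1] rot [-1.7999e+02 -1.0000e-02 -2.0700e+01] F box [-0.7 -1.   0.3] w 0.2 0.0
units [-0.01 -0.35 -0.05] yaw-turn -0.0
time_s: 18.95
tcp_pos: [0.5087, -0.1783, 0.0356]
eef_rot: [-180.0, -0.0, -20.7]
contact_force: [-0.2, 0.6, -0.9]
gripper_width: 0.0001
gripper_force: 0.0
t 18.95 tip box mm [-75.4  -0.1  43.1] rot [-1.800e+02 -1.000e-02 -2.073e+01] F box [ 0.5  0.4 -0.9] w 0.1 0.0
units [-0.    0.03 -0.04] yaw-turn -0.01
post [ 99.74936066 -57.79989264  85.88468805] 68 angle 85.30044668470849
```

View pics/t3.png

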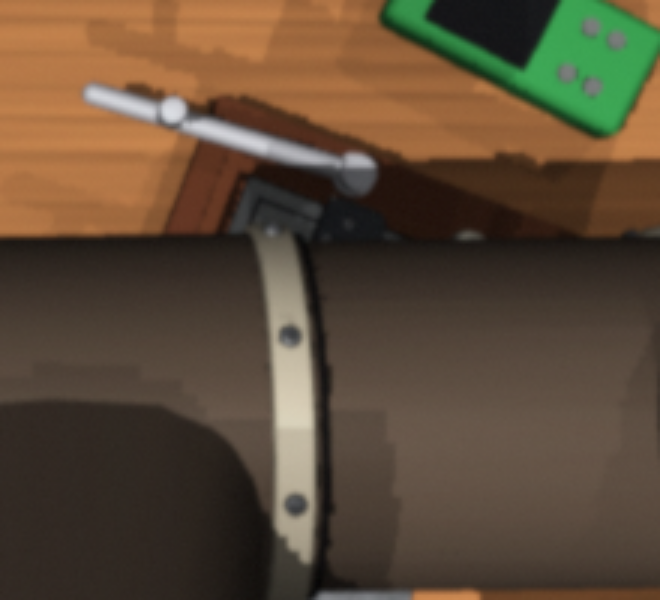

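The top view shows the bar clear of the cover and the cover's far corner near the well's end (240,185). The arm hides the rest. I'll push on gently until the end rail resists.

```bash
python3 -m pendant '[[[0,-0.05,0,0,0,0,-1],[0,-0.05,0,0,0,0,-1],[0,-0.05,0,0,0,0,-1],[0,-0.05,0,0,0,0,-1],[0,0,0,0,0,0,-1],[0,0,0,0,0,0,-1],[0,0,0,0,0,0,-1],[0,0,0,0,0,0,-1]]]'
python3 go.py
cat > cov.py <<'E'
from plant import vision
from h import *
O=np.array([.5353,-.1077]);t=np.radians(69.3);B=np.array([[np.cos(t),-np.sin(t)],[np.sin(t),np.cos(t)]])
c=vision.capture("side");P=cloud(c);q=P.copy();q[...,:2]=(P[...,:2]-O)@B;q*=1000
f=c["frame"].astype(int);sat=f.max(2)-f.min(2)
m=(sat<20)&(abs(q[...,1])<49)&(abs(q[...,0])<62)&(q[...,2]>30)&(q[...,2]<54);k=q[m]
print(m.sum(),"p2/98",np.round(np.percentile(k,[1,50,99],axis=0),1).tolist())
A=np.c_[k[:,:2],np.ones(len(k))];s=np.ones(len(k),bool)
for _ in range(5):
    x=np.linalg.lstsq(A[s],k[s,2],rcond=None)[0];s=abs(k[:,2]-A@x)<2.5
print("plane",x,s.sum())
E
python3 cov.py
```

```text
time_s: 19.8
tcp_pos: [0.5101, -0.1746, 0.0356]
eef_rot: [-180.0, -0.0, -20.7]
contact_force: [0.0, 1.3, 0.7]
gripper_width: 0.0008
gripper_force: 0.0
t 19.8 tip box mm [-71.5  -0.   43.1] rot [-180.     -0.    -20.73] F box [1.2 0.4 0.7] w 0.8 0.0
1140 p2/98 [[-55.5, -43.6, 34.7], [-17.9, -35.1, 46.6], [51.3, -20.9, 48.3]]
plane [1.95833741e-03 3.30324837e-02 4.79011999e+01] 958
```

```bash
python3 -m pendant '[[[0,-0.05,0,0,0,0,-1],[0,-0.05,0,0,0,0,-1],[0,-0.05,0,0,0,0,-1],[0,-0.05,0,0,0,0,-1],[0,0,0,0,0,0,-1],[0,0,0,0,0,0,-1],[0,0,0,0,0,0,-1],[0,0,0,0,0,0,-1]]]'
python3 go.py
```

```text
time_s: 20.65
tcp_pos: [0.5107, -0.1722, 0.0357]
eef_rot: [179.9, 0.0, -20.7]
contact_force: [-0.8, -9.1, 0.4]
gripper_width: 0.0007
gripper_force: 5.2
t 20.65 tip box mm [-69.    0.1  43.2] rot [ 1.7989e+02  4.0000e-02 -2.0730e+01] F box [-8.8 -2.5  0.4] w 0.7 5.2
```

The cover meets the end rail (9 N). I'll back off, move over the centre and press.

```bash
python3 -m pendant '[[[0,0.4,0,0,0,0,-1],[0,0.3,-0.5,0,0,0,-1],[0,0,-0.7,0,0,0,-1],[0,-0.9,0,0,0,0,-1],[0,-0.9,0,0,0,0,-1],[0,-0.9,0,0,0,0,-1],[0,-0.9,0,0,0,0,-1],[0,-0.64,0,0,0,0,-1]]]'
python3 go.py 1 0 50
python3 cov.py
```

```text
time_s: 21.45
tcp_pos: [0.5372, -0.1037, 0.0603]
eef_rot: [-180.0, -0.1, -20.7]
contact_force: [0.8, 0.3, 0.2]
gripper_width: 0.0006
gripper_force: 0.0
t 21.45 tip box mm [ 4.4 -0.4 67.8] rot [-1.7996e+02 -5.0000e-02 -2.0710e+01] F box [ 0.6 -0.6  0.2] w 0.6 0.0
units [-0.02  0.17  0.89] yaw-turn -0.0
4183 p2/98 [[-53.7, -43.5, 35.8], [-22.7, -4.3, 46.7], [51.1, 45.2, 48.4]]
plane [ 2.21186268e-03 -3.87222231e-04  4.68252575e+01] 3634
```

The cover lies level about 7–8 mm proud. I'll press it in slowly.

```bash
python3 -m pendant '[[[0,0.13,0.45,0,0,0,-1],[0,0,0.45,0,0,0,-1],[0,0,0.1,0,0,0,-1],[0,0,0.1,0,0,0,-1],[0,0,0.1,0,0,0,-1],[0,0,0.1,0,0,0,-1],[0,0,0.05,0,0,0,-1],[0,0,0,0,0,0,-1]]]'
python3 go.py 1 0 39
python3 -m pendant '[[[0,0,0.05,0,0,0,-1],[0,0,0.05,0,0,0,-1],[0,0,0.05,0,0,0,-1],[0,0,0,0,0,0,-1],[0,0,0,0,0,0,-1],[0,0,0,0,0,0,-1],[0,0,0,0,0,0,-1],[0,0,0,0,0,0,-1]]]'
python3 go.py 1 0 39; python3 cov.py
```

```text
time_s: 22.3
tcp_pos: [0.535, -0.1075, 0.0335]
eef_rot: [180.0, 0.0, -20.7]
contact_force: [-5.2, 2.6, 14.7]
gripper_width: 0.0007
gripper_force: 7.1
t 22.3 tip box mm [ 0.1  0.3 41. ] rot [ 1.7996e+02  3.0000e-02 -2.0730e+01] F box [ 0.6  5.8 14.7] w 0.7 7.1
units [ 0.02 -0.04  0.1 ] yaw-turn -0.01
time_s: 23.1
tcp_pos: [0.5351, -0.1075, 0.0333]
eef_rot: [180.0, -0.0, -20.7]
contact_force: [-15.6, 5.2, 42.8]
gripper_width: 0.0006
gripper_force: 21.7
t 23.1 tip box mm [ 0.1  0.2 40.8] rot [ 1.7997e+02 -4.0000e-02 -2.0670e+01] F box [-0.7 16.4 42.8] w 0.6 21.7
units [ 0.01 -0.04  0.09] yaw-turn 0.01
2673 p2/98 [[-53.5, -43.2, 33.7], [-29.2, -12.7, 38.5], [52.5, 46.2, 40.2]]
plane [ 1.00646412e-03 -3.31312374e-04  3.85239443e+01] 2594
```

The plate dropped 8 mm, stopped hard at 43 N and is level, so it is home. I'll rise and go back to the post.

```bash
python3 -m pendant '[[[0,0,-0.5,0,0,0,-1],[0,0,-0.8,0,0,0,-1],[0,0,-1,0,0,0,-1],[0,0,-0.9,0,0,0,1],[0.7,-1,0,0,0,0,1],[0.7,-1,0,0,0,0,1],[0.7,-1,0,0,0,0,1],[0.7,-1,0,0,0,0,1]]]'
python3 -m pendant '[[[0.1,-0.95,0,0,0,0,1],[0,0,0,0,0,0,1],[0,0,0,0,0,0,1],[0,0,0,0,0,0,1],[0,0,0,0,0,0,0.3],[0,0,0,0,0,0,0.3],[0,0,0,0,0,0,0.3],[0,0,0,0,0,0,0.3]]]'
python3 go.py 99.7 -58.5 62; python3 cov.py
```

```text
time_s: 23.95
tcp_pos: [0.6167, -0.0518, 0.0933]
eef_rot: [180.0, 0.0, -20.8]
contact_force: [-0.0, 0.1, -0.2]
gripper_width: 0.0349
gripper_force: 0.0
time_s: 24.75
tcp_pos: [0.6248, -0.0352, 0.0937]
eef_rot: [-180.0, -0.0, -20.7]
contact_force: [0.1, 0.1, 0.4]
gripper_width: 0.0575
gripper_force: 0.0
t 24.75 tip box mm [ 99.5 -58.1 101.2] rot [-1.7999e+02 -1.0000e-02 -2.0740e+01] F box [ 0.1 -0.   0.4] w 57.5 0.0
units [ 0.02 -0.01  1.96] yaw-turn -0.01
4672 p2/98 [[-53.2, -42.9, 35.0], [-6.9, 1.1, 38.6], [54.4, 46.5, 40.2]]
plane [-1.36715675e-05 -4.19585241e-04  3.85698765e+01] 4582
```

```bash
python3 -m pendant '[[[0,0,0.65,0,0,0,0.3],[0,0,0.65,0,0,0,0.3],[0,0,0.65,0,0,0,0.3],[0,0,0,0,0,0,0.3],[0,0,0,0,0,0,-1],[0,0,0,0,0,0,-1],[0,0,0,0,0,0,-1],[0,0,0,0,0,0,-1]]]' 25
python3 -m pendant '[[[0,0,0,0,0,0,-1],[0,0,0,0,0,0,-1],[0,0,0,0,0,0,-1],[0,0,0,0,0,0,-1],[0,0,0,0,0,0,-1],[0,0,0,0,0,0,-1],[0,0,0,0,0,0,-1],[0,0,0,0,0,0,-1]]]' 25
python3 go.py
python3 - <<'E'
import numpy as np
th=np.radians(np.r_[np.linspace(85.5,10,17),np.linspace(8,-1,8)]);x=100*np.sin(th);y=-66+100*np.cos(th)
for i in range(len(th)-1): print(round(np.degrees(th[i+1]),1),round(-(y[i+1]-y[i])/20,2),round(-(x[i+1]-x[i])/20,2))
E
```

```text
time_s: 25.6
tcp_pos: [0.6252, -0.0349, 0.0551]
eef_rot: [-180.0, -0.0, -20.7]
contact_force: [0.1, -1.0, 0.2]
gripper_width: 0.03
gripper_force: 0.0
time_s: 26.4
tcp_pos: [0.625, -0.035, 0.0547]
eef_rot: [-180.0, -0.0, -20.7]
contact_force: [-1.0, -0.7, 3.8]
gripper_width: 0.0132
gripper_force: 25.0
t 26.4 tip box mm [ 99.7 -58.2  62.2] rot [-1.800e+02 -1.000e-02 -2.073e+01] F box [-1.   0.7  3.8] w 13.2 25.0
80.8 -0.41 0.05
76.1 -0.4 0.08
71.3 -0.4 0.12
66.6 -0.38 0.15
61.9 -0.37 0.18
57.2 -0.35 0.21
52.5 -0.34 0.24
47.8 -0.32 0.26
43.0 -0.29 0.29
38.3 -0.27 0.31
33.6 -0.24 0.33
28.9 -0.21 0.35
24.2 -0.18 0.37
19.4 -0.15 0.38
14.7 -0.12 0.39
10.0 -0.09 0.4
8.0 -0.03 0.17
6.7 -0.01 0.11
5.4 -0.01 0.11
4.1 -0.01 0.11
2.9 -0.01 0.11
1.6 -0.0 0.11
0.3 -0.0 0.11
-1.0 0.0 0.11
```

```bash
python3 -m pendant '[[[-0.41,0.05,0,0,0,0,-1],[-0.4,0.08,0,0,0,0,-1],[-0.4,0.12,0,0,0,0,-1],[-0.38,0.15,0,0,0,0,-1],[-0.37,0.18,0,0,0,0,-1],[-0.35,0.21,0,0,0,0,-1],[-0.34,0.24,0,0,0,0,-1],[-0.32,0.26,0,0,0,0,-1]]]'
python3 go.py 74 1.2 62
python3 -m pendant '[[[-0.29,0.29,0,0,0,0,-1],[-0.27,0.31,0,0,0,0,-1],[-0.24,0.33,0,0,0,0,-1],[-0.21,0.35,0,0,0,0,-1],[-0.18,0.37,0,0,0,0,-1],[-0.15,0.38,0,0,0,0,-1],[-0.12,0.39,0,0,0,0,-1],[-0.09,0.4,0,0,0,0,-1]]]'
python3 go.py 17.4 32.5 62
```

```text
time_s: 27.2
tcp_pos: [0.5595, -0.0358, 0.0547]
eef_rot: [-179.8, 0.0, -20.7]
contact_force: [-1.3, 14.5, 4.3]
gripper_width: 0.0129
gripper_force: 25.0
t 27.2 tip box mm [75.8  2.8 62.2] rot [-1.7983e+02  1.0000e-02 -2.0720e+01] F box [13.1  6.3  4.3] w 12.9 25.0
units [0.08 0.09 0.01] yaw-turn -0.0
time_s: 28.0
tcp_pos: [0.5094, -0.0795, 0.0545]
eef_rot: [-180.0, 0.1, -20.7]
contact_force: [-2.6, 6.1, 3.1]
gripper_width: 0.0132
gripper_force: 25.0
t 28.0 tip box mm [17.3 34.2 62. ] rot [-1.7999e+02  9.0000e-02 -2.0710e+01] F box [4.8 4.6 3.1] w 13.2 25.0
units [ 0.08 -0.01 -0.  ] yaw-turn -0.0
```

Tracking well. Now slowly past the detent to the stop.

```bash
python3 -m pendant '[[[0,0.17,0,0,0,0,-1],[0,0.11,0,0,0,0,-1],[0,0.11,0,0,0,0,-1],[0,0.11,0,0,0,0,-1],[0,0.11,0,0,0,0,-1],[0,0.11,0,0,0,0,-1],[0,0.11,0,0,0,0,-1],[0,0.05,0,0,0,0,-1]]]'
python3 go.py 0 34 62
python3 -m pendant '[[[0,0.03,0,0,0,0,-1],[0,0.03,0,0,0,0,-1],[0,0,0,0,0,0,-1],[0,0,0,0,0,0,-1],[0,0,0,0,0,0,-1],[0,0,0,0,0,0,-1],[0,0,0,0,0,0,-1],[0,0,0,0,0,0,-1]]]'
python3 go.py 0 34 62
```

```text
time_s: 28.8
tcp_pos: [0.503, -0.0958, 0.0544]
eef_rot: [-180.0, 0.2, -20.8]
contact_force: [-4.7, 12.8, 8.0]
gripper_width: 0.0132
gripper_force: 25.0
t 28.8 tip box mm [-0.2 34.4 61.9] rot [-1.800e+02  1.500e-01 -2.077e+01] F box [10.3  9.   8. ] w 13.2 25.0
units [ 0.02 -0.01 -0.01] yaw-turn -0.02
time_s: 29.6
tcp_pos: [0.503, -0.0958, 0.0544]
eef_rot: [-179.9, 0.1, -20.8]
contact_force: [-4.6, 15.0, 7.9]
gripper_width: 0.013
gripper_force: 25.0
t 29.6 tip box mm [-0.3 34.4 61.9] rot [-1.7993e+02  1.4000e-01 -2.0760e+01] F box [12.4  9.6  7.9] w 13.0 25.0
units [ 0.02 -0.02 -0.01] yaw-turn -0.01
```

It is firmly against the stop. I'll release, rise and clear the view.

```bash
python3 -m pendant '[[[0,0,0,0,0,0,0],[0,0,0,0,0,0,0],[0,0,0,0,0,0,0],[0,0,0,0,0,0,0],[0,0,0,0,0,0,0],[0,0,-0.8,0,0,0,0],[0,0,-1,0,0,0,0],[0,0,-1,0,0,0,0]]]'
python3 -m pendant '[[[0,0,-1,0,0,0,0],[0,-1,-1,0,0,0,0],[0,-1,-1,0,0,0,0],[-0.5,-1,0,0,0,0,0],[-0.5,-1,0,0,0,0,0],[-0.5,-1,0,0,0,0,0],[-0.5,-1,0,0,0,0,0],[-0.5,-1,0,0,0,0,0]]]'
python3 -m pendant '[[[-0.5,-1,0,0,0,0,0],[-0.5,-1,0,0,0,0,0],[-0.5,-1,0,0,0,0,0],[-0.5,-1,0,0,0,0,0],[-0.5,-1,0,0,0,0,0],[0,0,0,0,0,0,0],[0,0,0,0,0,0,0],[0,0,0,0,0,0,0]]]'
python3 post.py pics/t4.png; python3 cov.py
```

```text
time_s: 30.4
tcp_pos: [0.5042, -0.0977, 0.1109]
eef_rot: [180.0, 0.1, -20.7]
contact_force: [1.3, -0.3, 0.0]
gripper_width: 0.0439
gripper_force: 0.0
time_s: 31.2
tcp_pos: [0.5071, 0.0519, 0.1705]
eef_rot: [180.0, 0.0, -20.8]
contact_force: [-0.2, 0.4, -1.0]
gripper_width: 0.044
gripper_force: 0.0
time_s: 32.0
tcp_pos: [0.4959, 0.1618, 0.1704]
eef_rot: [180.0, 0.0, -20.7]
contact_force: [-0.1, 0.3, 0.9]
gripper_width: 0.0435
gripper_force: 0.0
post [ 0.57743938 34.10277129 85.07816135] 73 angle 0.33050506238447197
cover box [ 1.91079438 -4.20751862] ((110.1976547241211, 98.76072692871094), 69.51805877685547) z 41.14372009865452 tilt fit [ 0.36138967  0.16549493 45.56621213]
4312 p2/98 [[-53.1, -43.2, 35.6], [-10.4, -0.1, 38.7], [54.6, 47.6, 53.6]]
plane [ 4.39452999e-04 -7.68799851e-04  3.85595750e+01] 3768
```

View pics/t4.png

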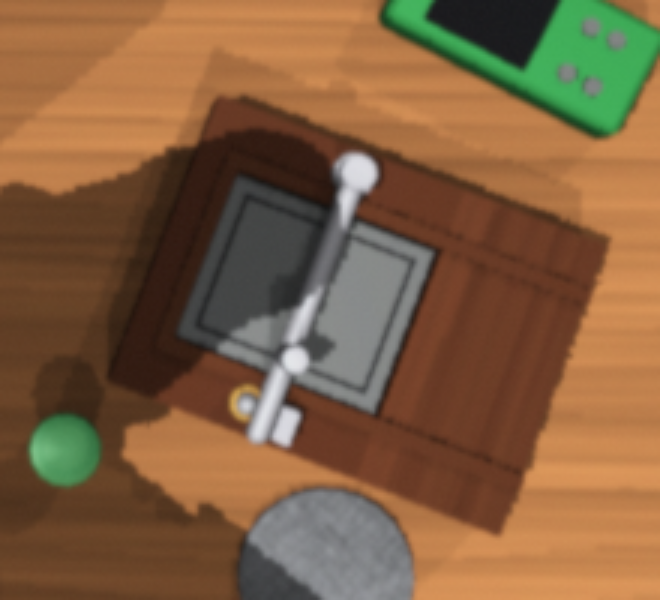

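The cover sits flush and level in the well. The bar is shut (about 0.006 rad) between the ball (245,403) and the stop (285,425). The cap, coaster and GPS case look unmoved. Handing in.

```bash
python3 -c "
from plant import r;print(r.close_job())"
```

```text
the job is handed in; nothing more can be done
None
```

The job is handed in at about 32 s: the cover is flush and level in the well, the keeper bar is shut past its detent against the stop (about 0.006 rad by camera), and the GPS case, bottle cap and coaster look unmoved; the chart clamp was out of the final picture, but nothing went near it.

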